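# Line up a wheel trim with the tyre valve and press it home

## Robot

A 6-joint arm with a two-finger parallel gripper is mounted at the origin on a cart in front of the work surface, level with it; the furniture and walls round the work are solid. World frame = base frame: x ahead of the robot, y to its left, z up, the work surface at z = 0. Lengths are in m, angles in degrees, forces in N, time in s.
With the tool pointing down it reaches from about 0.35 to 0.875 m from the base axis. Payload 4.2 kg.
Tool frame: the origin (TCP) lies at the very end of the fingers, on their centre line; the grasp point (between the pads) lies 19 mm behind it; z points along the fingers, x is the direction in which the jaws open and shut, and the axes are right-handed (so a half turn about z gives the same grasp; the last joint's range is limited). The gripper opens to 87 mm and grips with 3 to 60 N. Pads are 19 mm wide; open, the fingers measure 117 mm over their backs; the gripper's body (75 mm by 190 mm) begins 51 mm behind the grasp point.
Start: joints at [-55.6, 22.042, 0.453, 0, -68.411, -14.817], TCP at [0.21, -0.589, 0.223] pointing down, gripper open.
Joint ranges: [-179.83, 179.83], [-69.29, 118.12], [-61.27, 80.66], [-181.25, 117.63], [-171.15, -9.14], [-177.46, 177.46]. Speed limits (degrees/s): [159.86, 159.86, 180, 180, 180, 180].

## Interface

Orientations are given as a 3x3 rotation matrix whose columns are the frame's x, y, z axes.
In Python, from station import sense, capture, finish_job gives the robot as it stands.
- The arm moves only by the shell command python3 -m crank 'ROWS' [OPENING]. ROWS is JSON, a list of rows, each a list of 4 numbers: the shift along the tool's x, y, z in m, then the turn about the tool's z in rad. A call has 1 to 5 rows; each row shifts and turns the commanded pose from where the row before left it, along the tool's axes as they then stand; what a row does not reach is not made up. A row lasts 1/12 s, in which the tool goes at most 41.7 mm and 7.16 degrees, less where a joint would pass 70% of its speed; a pose out of reach is approached as far as the arm can. A call with a gripper value outside its range is refused whole. OPENING is the finger opening in m, from 0 to 0.087, set as the call begins (- or left out, the last holds). The fingers move at their own pace and stop on an object; the grip force is fixed at half the most. Time passes only in rows, so rows that do not move let the fingers close. It gives the time, the measured TCP pose, the force and the opening at its end, in the units of the state.
- sense(): the state, without advancing time (a new reading comes with each control period).
- capture(name): name is "scene" or "top" or "wrist"; returns a dict with "pixels" (400x640x3 uint8, red, green, blue), "depth" (400x640 float32, m along the optical axis (not along the pixel's ray), 0 where there is no reading), "fx", "fy", "cx", "cy" (pixels), "world_from_camera" (4x4, takes a point from camera to world coordinates); the wrist camera has in their place "hand_eye" (4x4, takes a point from camera to tool coordinates, whose origin is the TCP and whose axes are the tool frame's). Camera axes: x right, y down, z forward; pixel columns grow to the right and rows downward; lengths in m; the calibration is good to about 2 mm. A picture is of the moment at which its call begins: read the wrist's pose just before it.
- finish_job(): hands the job in, once; it reports no verdict.
The state is a dict: "time_s": time; "joints": joint angles; "joint_velocities": joint speeds; "effort": joint torques, N m; "tcp_pos": TCP position; "ee_rot": TCP orientation; "wrist_force": force on the tool from outside, world axes, zero at the start; "moment": the same for the moment, N m; "gripper_width": opening from 0.0 (shut) to 1.0 (fully open).
Only numpy, scipy, OpenCV 4.12 (cv2) and the standard library are available. Lean on these libraries where they do the work, as an engineer would, in place of code of your own. Each camera call takes 0.05 s, during which the arm holds its last target.

## Task

The silver trim on the small wheel has only been laid in place and still stands proud. With a fingertip against a spoke, push it round until the notch in its edge stands over the green-capped tyre valve, then press its hub straight down until the trim is fully home and level in the wheel. Do not lift it out, and leave the other things on the bench where they are.

Things in the scene. Friction and masses are not known exactly. Their poses are not given: they have to be found in the camera images.
- wheel: small wheel lying flat on the bench, outer face up, too heavy to shift: black 300 mm tyre, 88 mm high, on a dark steel wheel. Origin on the bench at the wheel's centre, z up; the valve stands on its +x side, 90.5 mm from the centre. Inside the windows the wheel's steel face lies 54 mm above the bench, with bolt heads up to 61 mm.
- valve_tip (a point): tip of the tyre valve: a stem with a green cap 10 mm across and a rounded tip that stands 81.5 mm above the bench, half under and half outside the edge of the trim. Fixed to the wheel.
- notch (a point): middle of the notch in the outer edge of the trim, 90.5 mm from the trim's centre, half-way up its ring. The notch is 22 mm wide, 7.5 mm deep, at the outer end of one of the four spokes. The trim is a loose silver disc of 178 mm, 0.15 kg; its outer ring is 7 mm thick, of radius 76 to 89 mm, its underside 84 mm above the bench at first. Off the notch the ring lands on the valve.
- window (a point): middle of the open window anticlockwise of the notch's spoke (45 degrees on from the notch, 48 mm from the trim's centre), level with the middle of the spokes. The four windows are alike, every 90 degrees: 55 mm from hub to ring and 60 mm from spoke to spoke. Spokes: 12 to 17 mm wide, 12 to 17 mm deep, their undersides 83 mm and tops 93 to 99 mm above the bench at first.
- hub_top (a point): centre of the flat top of the trim's round hub (radius 20 mm), where it is pressed: 102 mm above the bench at first, 92 mm when the trim is home. A boss under the hub sits in the wheel's centre with 1.5 mm of play, so the trim turns freely on the wheel's axis, either way, and stays where it is left: some 1 to 2 N on a spoke turns it.
- spring_ring (a joint): how far the trim's steel spring ring, on which the trim lies, is pressed down into the rim (m): 0 at first, 0.010 fully home. It slides stiffly (about 10 N, so press on the hub with 15 to 20 N) and stays where it is left.
- torch: bystander: black torch standing upright, 31 mm across, 109 mm high; origin under its centre
- screwdriver: bystander: red-handled screwdriver lying flat, 182 mm long; origin under its middle
- wax_tin: bystander: flat round tin with a red lid, 80 mm across, 34 mm high; origin under its centre
- marker: bystander: black and red marker lying flat, 128 mm long; origin under its middle
- squeeze_bottle: bystander: white squeeze bottle, 69 mm across, 225 mm high; origin under its centre
- jar_purple: bystander: purple jar, 60 mm across, 72 mm high; origin under its centre
- pad_yellow: bystander: yellow foam pad, 78 mm across, 26 mm high; origin under its centre
- pad_orange: bystander: orange foam pad, 76 mm across, 24 mm high, on the yellow one; origin under its centre

How it is judged (in metres and radians):
On the way, in this order (a step that is already met when the one before it is completed fails the run):
1. the trim is turned until its notch stands over the valve, while it still stands proud (horizontal distance between notch and valve_tip below 0.008 m and height (world z) of hub_top above 0.098 m), for 0.1 s.
2. the trim is pressed home (height (world z) of hub_top below 0.0935 m and horizontal distance between notch and valve_tip below 0.009 m), for 0.2 s.
At the end, for the whole second after the job is handed in: the trim lies level (within 0.04 rad) and home, its hub at most 1.5 mm above the seated height of 92 mm, with the valve standing in its notch (centres within 9 mm), and stays so when let go (all of step 2 and angle between hub_top's own z axis and vertical below 0.04 rad); the robot touches nothing.
It fails at once if the trim is lifted out of the wheel (its hub more than 8 mm above where it lay) (height (world z) of hub_top above 0.11 m).
It fails at once if another thing on the bench is shifted by more than 30 mm (distance of any of torch, screwdriver, wax_tin, marker, squeeze_bottle, jar_purple, pad_yellow, pad_orange from where it was at the start of the episode above 0.03 m).
It also fails if it takes over 48 s, if anything falls off the work surface, if the arm or the gripper's body presses on something with over 40 N, if the wrist force passes 120 N, or if a joint passes its speed limit or range.

## Working session

There is one attempt and no reset: what is moved stays moved. The work goes in short steps, Python scripts to look and compute and a shell command to move; the robot and the scene stay as the last step left them, time stands still between calls to the robot, and variables do not carry over. Pictures are saved under pics/ and viewed, and the job is handed in when it is done.

```bash
mkdir -p pics; ls; python3 - <<'E'
from station import sense, capture
import cv2,numpy as np
s=sense();print(s)
for n in("scene","top"):
    c=capture(n);cv2.imwrite(f"pics/{n}0.png",c["pixels"][:,:,::-1]);np.savez(f"pics/{n}0.npz",**c)
    print(n,c["fx"],c["cx"],c["cy"],np.round(c["world_from_camera"],3).tolist())
E
```

```text
pics
{'time_s': 0.0, 'joints': array([-5.55994450e+01,  2.20910177e+01,  3.79093936e-01, -2.91766955e-02,
       -6.84088352e+01, -1.48169035e+01]), 'joint_velocities': array([-0.00600219, -0.00256987, -0.01698066,  0.08644914,  0.08152312,
        0.02747019]), 'effort': array([-2.35949884e-06, -3.90667748e+01,  1.87410718e+01,  4.21991050e+00,
        1.10174494e-02, -2.12602786e-04]), 'tcp_pos': array([ 0.20931277, -0.58827473,  0.22145171]), 'ee_rot': array([[-3.35004867e-01,  9.42216057e-01, -8.00051342e-04],
       [ 9.42213924e-01,  3.35005813e-01,  2.00650860e-03],
       [ 2.15858647e-03, -8.16293674e-05, -9.99997667e-01]]), 'wrist_force': array([-0.40672486,  0.32735837,  0.44510559]), 'moment': array([ 0.01815571, -0.03969491,  0.01132625]), 'gripper_width': 0.9985329492245663}
scene 401.6663257579083 319.0265541380209 198.78281110365222 [[-0.851, -0.305, 0.428, -0.008], [-0.525, 0.469, -0.71, 0.971], [0.016, -0.829, -0.559, 0.871], [0.0, 0.0, 0.0, 1.0]]
top 445.84502683770637 316.51415554765424 205.8131611836376 [[-0.023, -0.99, 0.137, 0.401], [-1.0, 0.022, -0.009, 0.021], [0.005, -0.137, -0.991, 1.391], [0.0, 0.0, 0.0, 1.0]]
```

View pics/scene0.png

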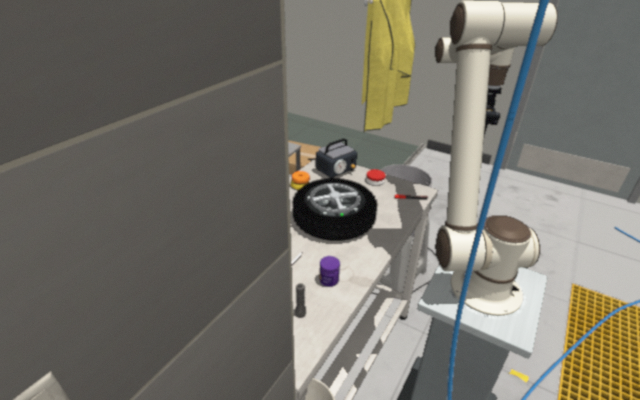

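View pics/top0.png

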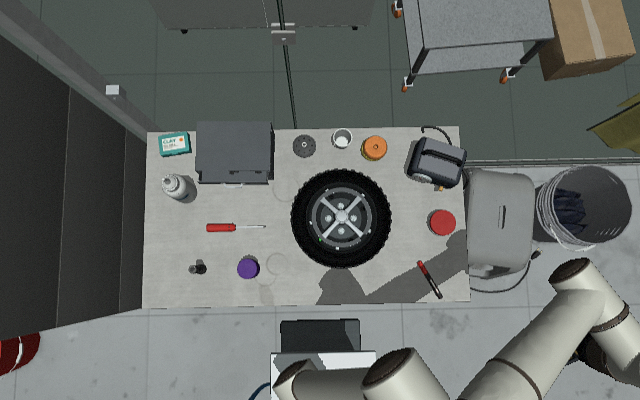

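```bash
cat > h.py <<'E'
import numpy as np,cv2
def ray(c,u,v,z,T=None):
    T=c["world_from_camera"] if T is None else T
    d=T[:3,:3]@np.array([(u-c["cx"])/c["fx"],(v-c["cy"])/c["fy"],1.]);o=T[:3,3]
    return o+d*(z-o[2])/d[2]
def proj(c,p,T=None):
    T=c["world_from_camera"] if T is None else T
    q=T[:3,:3].T@(np.asarray(p)-T[:3,3]);return c["fx"]*q[0]/q[2]+c["cx"],c["fy"]*q[1]/q[2]+c["cy"]
E
python3 - <<'E'
from h import *
c=dict(np.load("pics/top0.npz"))
im=c["pixels"][:,:,::-1]
cv2.imwrite("pics/topz.png",cv2.resize(im[162:272,286:396],(770,770)[:2],interpolation=cv2.INTER_CUBIC)[:, :][0:770:1])
z=cv2.resize(im[162:272,286:396],(600,600),interpolation=cv2.INTER_CUBIC);cv2.imwrite("pics/topz.png",z)
print(ray(c,341,217,.102))
hsv=cv2.cvtColor(im.copy(),cv2.COLOR_BGR2HSV)
m=cv2.inRange(hsv,(45,90,40),(85,255,255))
n,l,s,ce=cv2.connectedComponentsWithStats(m)
for i in range(1,n):
    if 280<ce[i][0]<400 and 150<ce[i][1]<280: print(ce[i],s[i],ray(c,*ce[i],.08))
c=dict(np.load("pics/scene0.npz"))
im=c["pixels"][:,:,::-1]
cv2.imwrite("pics/scz.png",cv2.resize(im[170:250,285:385],(750,600),interpolation=cv2.INTER_CUBIC))
E
```

```text
[ 0.54453189 -0.06109296  0.102     ]
[319.77777778 239.66666667] [319 238   3   4   9] [0.48140935 0.0019338  0.08      ]
```

View pics/topz.png

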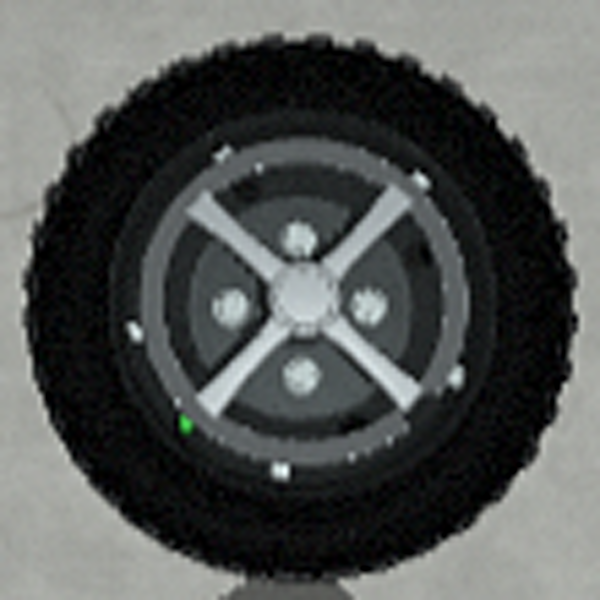

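View pics/scz.png

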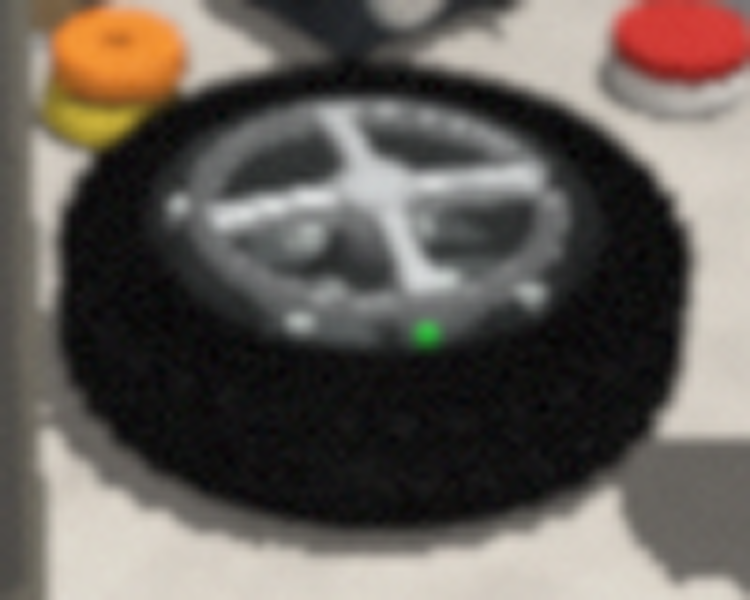

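```bash
python3 -m crank '[[0.01,0.013,-0.03,0],[0.024,0.031,-0.01,0],[0.024,0.031,-0.01,0],[0.024,0.031,-0.01,0],[0.024,0.031,-0.01,0]]' 0; python3 -m crank '[[0.025,0.032,0,0],[0.025,0.032,0,0],[0.025,0.032,0,0],[0.025,0.032,0,0],[0.025,0.032,0,0]]'
python3 - <<'E'
from station import sense, capture
import cv2,numpy as np
s=sense();print(s["tcp_pos"],s["ee_rot"].round(3).tolist(),s["joints"].round(1),s["gripper_width"])
c=capture("wrist");cv2.imwrite("pics/w1.png",c["pixels"][:,:,::-1]);np.savez("pics/w1.npz",p=s["tcp_pos"],R=s["ee_rot"],**c)
print(c["hand_eye"].round(3).tolist(),c["fx"])
E
```

```text
time_s: 0.52
tcp_pos: [0.3034, -0.4414, 0.2925]
ee_rot: [[-0.334, 0.942, -0.001], [0.942, 0.334, 0.001], [0.001, -0.0, -1.0]]
wrist_force: [1.0, 0.3, -0.1]
gripper_width: 0.705
time_s: 0.93
tcp_pos: [0.4122, -0.2696, 0.2924]
ee_rot: [[-0.335, 0.942, -0.0], [0.942, 0.335, 0.0], [0.0, -0.0, -1.0]]
wrist_force: [1.0, -0.6, -0.3]
gripper_width: 0.33
[ 0.41224597 -0.269641    0.29239985] [[-0.335, 0.942, -0.0], [0.942, 0.335, 0.0], [0.0, -0.0, -1.0]] [-14.3   6.4 -10.6  -0.  -73.  -56.1] 0.3295417842240258
[[1.0, 0.001, 0.0, 0.0], [-0.001, 0.959, 0.284, -0.077], [-0.0, -0.284, 0.959, -0.163], [0.0, 0.0, 0.0, 1.0]] 321.6377470873859
```

View pics/w1.png

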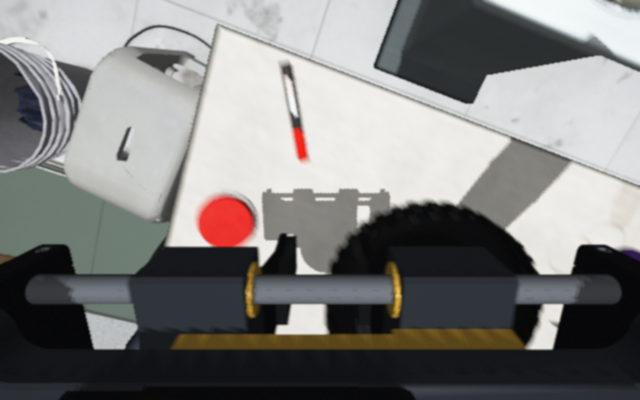

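```bash
python3 -m crank '[[0.019,0.035,0,0],[0.019,0.035,0,0],[0.019,0.035,0,0],[0.019,0.035,0,0],[0.019,0.035,0,0]]' ; python3 -m crank '[[0.019,0.035,0,0],[0.019,0.035,0,0],[0.019,0.03,0,0],[0,0,0,0],[0,0,0,0]]'
python3 - <<'E'
from station import sense, capture
import cv2,numpy as np
s=sense();print(s["tcp_pos"],s["ee_rot"].round(3).tolist(),s["joints"].round(1),s["gripper_width"])
c=capture("wrist");cv2.imwrite("pics/w2.png",c["pixels"][:,:,::-1]);np.savez("pics/w2.npz",p=s["tcp_pos"],R=s["ee_rot"],**c)
E
```

```text
time_s: 1.4
tcp_pos: [0.5456, -0.1217, 0.2923]
ee_rot: [[-0.335, 0.942, -0.001], [0.942, 0.335, 0.0], [0.0, -0.0, -1.0]]
wrist_force: [0.3, -0.1, -0.6]
gripper_width: 0.014
time_s: 1.82
tcp_pos: [0.6205, -0.0346, 0.2908]
ee_rot: [[-0.338, 0.941, -0.003], [0.941, 0.338, -0.0], [0.001, -0.003, -1.0]]
wrist_force: [-0.3, -0.1, -1.1]
gripper_width: 0.006
[ 0.62054156 -0.03462491  0.29080658] [[-0.338, 0.941, -0.003], [0.941, 0.338, -0.0], [0.001, -0.003, -1.0]] [ 11.7  19.7   6.7  -0.  -77.1 -82. ] 0.006306714953956943
```

View pics/w2.png

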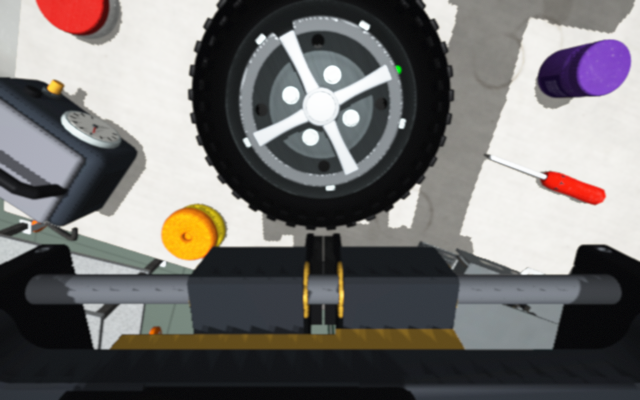

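```bash
cat >> h.py <<'E'
def wT(c):
    T=np.eye(4);T[:3,:3]=c["R"];T[:3,3]=c["p"];return T@c["hand_eye"]
E
python3 - <<'E'
from h import *
c=dict(np.load("pics/w2.npz"));T=wT(c);im=np.ascontiguousarray(c["pixels"][:,:,::-1])
hsv=cv2.cvtColor(im,cv2.COLOR_BGR2HSV)
roi=np.zeros(im.shape[:2],np.uint8);cv2.circle(roi,(320,105),95,255,-1)
g=cv2.inRange(hsv,(45,100,60),(85,255,255))&roi
v,u=np.nonzero(g);V=ray(c,u.mean(),v.mean(),.08,T);print("valve",len(u),u.mean(),v.mean(),V)
# hub: bright blob
m=cv2.inRange(hsv,(0,0,190),(180,40,255))&roi
n,l,s,ce=cv2.connectedComponentsWithStats(m)
for i in range(1,n):
    if s[i][4]>10: print(ce[i].round(1),s[i], ray(c,*ce[i],.102,T).round(4))
print("hub click",ray(c,320,106,.102,T))
for nm,p in (("notchspoke",(289,34)),("b",(389,72)),("c",(352,172)),("d",(257,140))):
    q=ray(c,*p,.095,T);h=ray(c,320,106,.102,T);print(nm,q, np.degrees(np.arctan2(*(q-h)[[1,0]])),np.linalg.norm((q-h)[:2]))
h=ray(c,320,106,.102,T);print("valve ang",np.degrees(np.arctan2(*(V-h)[[1,0]])),np.linalg.norm((V-h)[:2]))
cv2.imwrite("pics/w2z.png",cv2.resize(im[0:200,220:420],(600,600),interpolation=cv2.INTER_CUBIC))
E
```

```text
valve 47 398.4468085106383 68.7872340425532 [0.48492666 0.00404953 0.08      ]
[363.8  25.2] [359  21  10   9  58] [ 0.4636 -0.0478  0.102 ]
[320.5 103. ] [ 253   31  139  144 3943] [ 0.547  -0.0632  0.102 ]
[260.5  39. ] [256  34  10  11  63] [ 0.5098 -0.1398  0.102 ]
[274.1  36.5] [271  34   7   6  17] [ 0.5031 -0.1278  0.102 ]
[331.9  74.2] [323  65  19  19 276] [ 0.5165 -0.0617  0.102 ]
[290.4  94.7] [282  86  18  18 254] [ 0.5498 -0.0954  0.102 ]
[350.4 117.5] [342 109  18  18 233] [ 0.5501 -0.0285  0.102 ]
[401.5 123.1] [399 119   6   9  47] [0.537  0.0249 0.102 ]
[310.  136.8] [302 129  17  17 223] [ 0.5837 -0.0621  0.102 ]
[246.9 142. ] [244 138   7   9  43] [ 0.6121 -0.1246  0.102 ]
[329.9 187.2] [326 185   9   5  38] [ 0.6289 -0.0226  0.102 ]
hub click [ 0.54999742 -0.06267526  0.102     ]
notchspoke [ 0.49488256 -0.11565863  0.095     ] -136.12961589819818 0.07645184654189625
b [ 0.49366969 -0.00654536  0.095     ] 135.1007859567267 0.0795196738673485
c [ 0.60541364 -0.00441121  0.095     ] 46.43503174907245 0.08040931230744
d [ 0.60743939 -0.11595437  0.095     ] -42.84682141880159 0.0783469484311068
valve ang 134.28097731416406 0.09320086830003053
```

View pics/w2z.png

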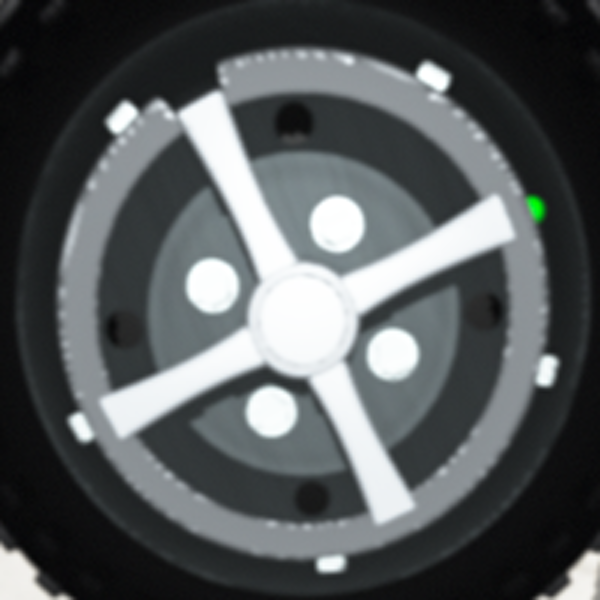

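```bash
python3 -m crank '[[0.004,-0.031,0.01,0],[0.004,-0.031,0.01,0],[0.004,-0.031,0.01,0],[0.004,-0.031,0.01,0],[0,0,0.01,-0.12]]' ; python3 -m crank '[[0,0,0.012,-0.123],[0,0,0.012,-0.123],[0,0,0.012,-0.123],[0,0,0.012,-0.123],[0,0,0.012,-0.123]]' ; python3 -m crank '[[0,0,0.01,-0.123],[0,0,0.01,-0.123],[0,0,0.01,-0.123],[0,0,0.01,-0.123],[0,0,0,0]]'
python3 - <<'E'
from station import sense, capture
import cv2,numpy as np
s=sense();R=s["ee_rot"];print(s["tcp_pos"],R.round(3).tolist(),s["joints"].round(1))
print("to (.499,-.0615,.080):",R.T@(np.array([.499,-.0615,.080])-s["tcp_pos"]))
for n in ("wrist","top"):
    c=capture(n);cv2.imwrite(f"pics/{n}3.png",c["pixels"][:,:,::-1]);np.savez(f"pics/{n}3.npz",p=s["tcp_pos"],R=s["ee_rot"],**c)
E
```

```text
time_s: 2.28
tcp_pos: [0.4915, -0.065, 0.2428]
ee_rot: [[-0.445, 0.896, -0.002], [0.896, 0.445, 0.001], [0.002, -0.002, -1.0]]
wrist_force: [0.0, -0.5, -0.4]
gripper_width: 0.002
time_s: 2.7
tcp_pos: [0.4968, -0.064, 0.1826]
ee_rot: [[-0.882, 0.47, 0.001], [0.47, 0.882, 0.0], [-0.001, 0.0, -1.0]]
wrist_force: [-1.0, 0.7, -0.4]
gripper_width: 0.009
time_s: 3.12
tcp_pos: [0.4956, -0.064, 0.1411]
ee_rot: [[-1.0, 0.002, -0.004], [0.002, 1.0, -0.0], [0.004, -0.0, -1.0]]
wrist_force: [-0.9, 1.1, 0.5]
gripper_width: 0.0
[ 0.49558323 -0.06397651  0.14113763] [[-1.0, 0.002, -0.004], [0.002, 1.0, -0.0], [0.004, -0.0, -1.0]] [ 11.3  14.6 -23.4  -0.  -52.2 -11.4]
to (.499,-.0615,.080): [-0.00364041  0.0024946   0.06112398]
```

View pics/wrist3.png

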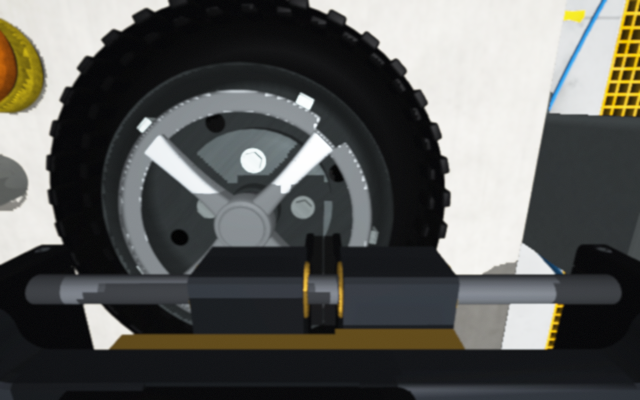

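```bash
python3 - <<'E'
from h import *
c=dict(np.load("pics/wrist3.npz"));T=wT(c)
print(ray(c,242,222,.102,T)); print("notch",ray(c,333,133,.0875,T)); print("torch spoke ends",ray(c,157,147,.095,T),ray(c,320,146,.095,T))
E
python3 -m crank '[[-0.002,0.001,0.015,0],[-0.002,0.001,0.012,0],[0,0,0.01,0],[0,0,0.005,0],[0,0,0,0]]'
```

```text
[ 0.55012731 -0.06610292  0.102     ]
notch [ 0.48932974 -0.12320948  0.0875    ]
torch spoke ends [ 0.60301657 -0.11510507  0.095     ] [ 0.49791313 -0.11560366  0.095     ]
time_s: 3.63
tcp_pos: [0.5011, -0.0611, 0.0999]
ee_rot: [[-1.0, 0.003, -0.002], [0.003, 1.0, -0.0], [0.002, -0.0, -1.0]]
wrist_force: [0.1, -0.0, 0.1]
gripper_width: 0.005
```

```bash
python3 -m crank '[[0,0,0.006,0],[0,0,0.006,0],[0,0,0.005,0],[0,0,0.001,0],[0,0,0,0]]'; python3 -m crank '[[0,0.004,0,0.08],[0,0.004,0,0.08],[0,0.004,0,0.08],[0,0.004,0,0.08],[0,0,0,0]]'
```

```text
time_s: 4.05
tcp_pos: [0.5016, -0.0608, 0.0821]
ee_rot: [[-1.0, 0.002, -0.001], [0.002, 1.0, -0.0], [0.001, -0.0, -1.0]]
wrist_force: [0.9, -0.1, -0.0]
gripper_width: 0.01
time_s: 4.47
tcp_pos: [0.5042, -0.0445, 0.0829]
ee_rot: [[-0.948, 0.317, 0.001], [0.317, 0.948, 0.0], [-0.001, 0.0, -1.0]]
wrist_force: [0.8, -0.3, 0.0]
gripper_width: 0.005
```

```bash
for i in 1; do :; done; python3 -m crank '[[-0.0001,0.004,0,0.08],[-0.0001,0.004,0,0.08],[-0.0001,0.004,0,0.08],[-0.0001,0.004,0,0.08],[-0.0001,0.004,0,0.08]]'; python3 -m crank '[[-0.0001,0.004,0,0.08],[-0.0001,0.004,0,0.08],[-0.0001,0.004,0,0.08],[-0.0001,0.004,0,0.08],[-0.0001,0.004,0,0.08]]'
python3 - <<'E'
from station import sense, capture
import cv2,numpy as np
s=sense();R=s["ee_rot"];d=s["tcp_pos"]-[.549,-.0625,0];print(np.degrees(np.arctan2(d[1],d[0])),np.hypot(d[0],d[1]))
c=capture("top");cv2.imwrite("pics/top4.png",cv2.resize(c["pixels"][152:282,276:406,::-1],(600,600)))
c=capture("wrist");cv2.imwrite("pics/wrist4.png",c["pixels"][:,:,::-1])
E
```

```text
time_s: 4.88
tcp_pos: [0.5122, -0.0284, 0.0826]
ee_rot: [[-0.749, 0.662, -0.003], [0.662, 0.749, -0.001], [0.001, -0.003, -1.0]]
wrist_force: [-2.0, -2.7, 1.3]
gripper_width: 0.004
time_s: 5.3
tcp_pos: [0.5274, -0.0162, 0.0823]
ee_rot: [[-0.432, 0.902, -0.004], [0.902, 0.432, -0.001], [0.001, -0.004, -1.0]]
wrist_force: [-2.9, -1.2, -0.1]
gripper_width: 0.006
115.05068692827999 0.0511260344607846
```

View pics/top4.png

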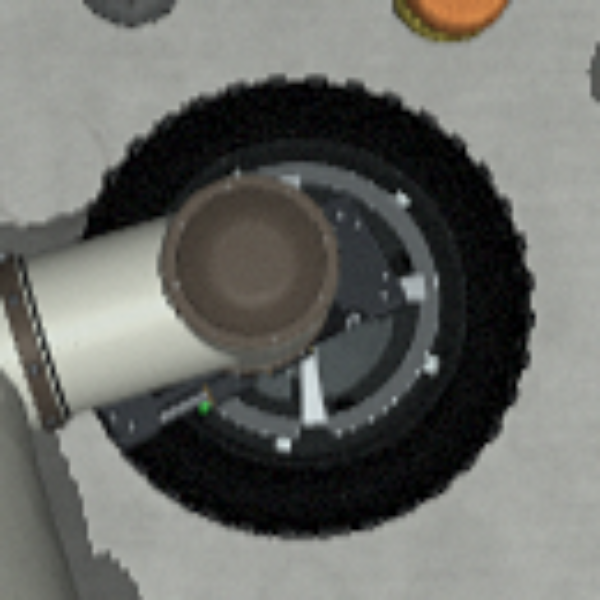

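View pics/wrist4.png

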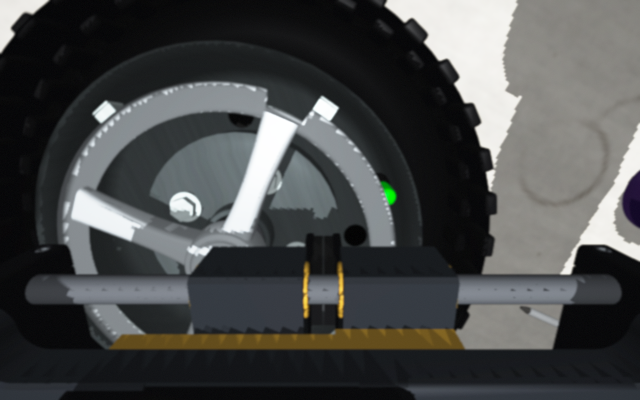

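```bash
python3 -m crank '[[-0.0003,0.004,0,0.08],[-0.0003,0.004,0,0.08],[-0.0003,0.004,0,0.08],[-0.0003,0.004,0,0.08],[-0.0003,0.004,0,0.08]]'; python3 -m crank '[[-0.0002,0.004,0,0.08],[-0.0002,0.003,0,0.06],[0,0,0,0]]'
python3 - <<'E'
from h import *
from station import sense, capture
s=sense();R=s["ee_rot"];d=s["tcp_pos"]-[.549,-.0625,0];print(np.degrees(np.arctan2(d[1],d[0])),np.hypot(d[0],d[1]))
c=capture("wrist");cv2.imwrite("pics/wrist5.png",c["pixels"][:,:,::-1]);np.savez("pics/wrist5.npz",p=s["tcp_pos"],R=s["ee_rot"],**c)
E
```

```text
time_s: 5.82
tcp_pos: [0.5482, -0.0111, 0.0824]
ee_rot: [[-0.048, 0.999, -0.001], [0.999, 0.048, 0.0], [0.0, -0.001, -1.0]]
wrist_force: [-1.1, 0.4, 1.0]
gripper_width: 0.002
time_s: 6.07
tcp_pos: [0.5561, -0.0114, 0.0825]
ee_rot: [[0.089, 0.996, 0.001], [0.996, -0.089, 0.0], [0.0, 0.001, -1.0]]
wrist_force: [0.9, -0.3, 0.0]
gripper_width: 0.004
82.14340393244521 0.05160447897690579
```

View pics/wrist5.png

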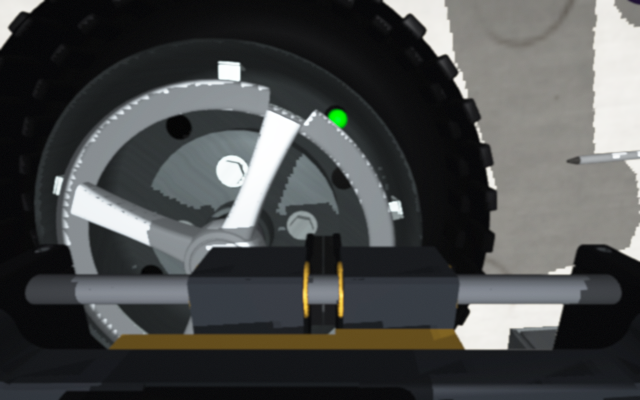

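```bash
python3 - <<'E'
from h import *
c=dict(np.load("pics/wrist5.npz"));T=wT(c);im=np.ascontiguousarray(c["pixels"][:,:,::-1])
hsv=cv2.cvtColor(im,cv2.COLOR_BGR2HSV)
g=cv2.inRange(hsv,(45,100,60),(85,255,255));g[:,420:]=0
v,u=np.nonzero(g);V=ray(c,u.mean(),v.mean(),.08,T);print(u.mean(),v.mean(),V)
h=np.array([.55,-.063,0])
for p,z in (((268,88),.091),((317,111),.091),((292,101),.091),((284,118),.094),((232,228),.096)):
    q=ray(c,*p,z,T);print(p,q,np.degrees(np.arctan2(*(q-h)[[1,0]])),np.hypot(*(q-h)[:2]))
print(np.degrees(np.arctan2(*(V-h)[[1,0]])),np.hypot(*(V-h)[:2]))
cv2.imwrite("pics/w5z.png",cv2.resize(im[60:160,240:380],(784,560),interpolation=cv2.INTER_CUBIC))
E
```

```text
338.2739726027397 117.4041095890411 [0.48607488 0.0032046  0.08      ]
(268, 88) [ 0.46992162 -0.02805003  0.091     ] 156.42128162133343 0.08737303257507988
(317, 111) [ 0.48188256 -0.00685593  0.091     ] 140.50381394370268 0.08827310629932168
(292, 101) [ 0.47647618 -0.01785972  0.091     ] 148.45197001210244 0.08627511902414231
(284, 118) [ 0.4835723 -0.0220747  0.094    ] 148.3632833150657 0.07802255655380079
(232, 228) [ 0.53389594 -0.05403396  0.096     ] 150.89284451777345 0.018431779035125103
133.99645417730045 0.09202972563381169
```

View pics/w5z.png

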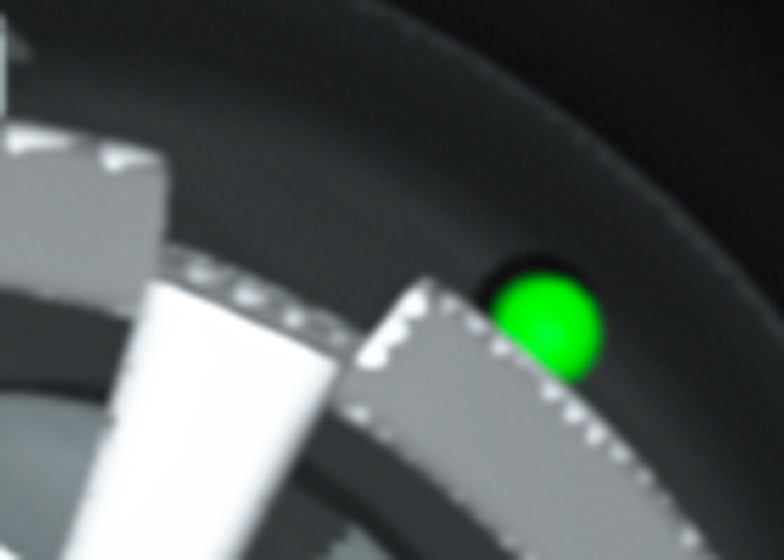

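```bash
python3 -m crank '[[-0.0003,0.003,0,0.06],[-0.0003,0.003,0,0.06],[-0.0002,0.003,0,0.06],[-0.0001,0.002,0,0.04],[0,0,0,0]]'
cat > m.py <<'E'
from h import *
from station import sense, capture
import sys
s=sense();R=s["ee_rot"];d=s["tcp_pos"]-[.549,-.0625,0];print(np.degrees(np.arctan2(d[1],d[0])),np.hypot(d[0],d[1]),s["tcp_pos"])
c=capture("wrist");n=sys.argv[1];np.savez(f"pics/{n}.npz",p=s["tcp_pos"],R=s["ee_rot"],**c)
im=np.ascontiguousarray(c["pixels"][:,:,::-1]);cv2.imwrite(f"pics/{n}.png",im)
cv2.imwrite(f"pics/{n}z.png",cv2.resize(im[40:160,220:380],(800,600),interpolation=cv2.INTER_CUBIC))
E
python3 m.py w6
```

```text
time_s: 6.53
tcp_pos: [0.5664, -0.0141, 0.0826]
ee_rot: [[0.304, 0.953, 0.0], [0.953, -0.304, 0.0], [0.0, 0.0, -1.0]]
wrist_force: [-1.1, 0.9, 0.2]
gripper_width: 0.003
70.23170403442907 0.05138566391268997 [ 0.56637952 -0.01414259  0.08260479]
```

View pics/w6z.png

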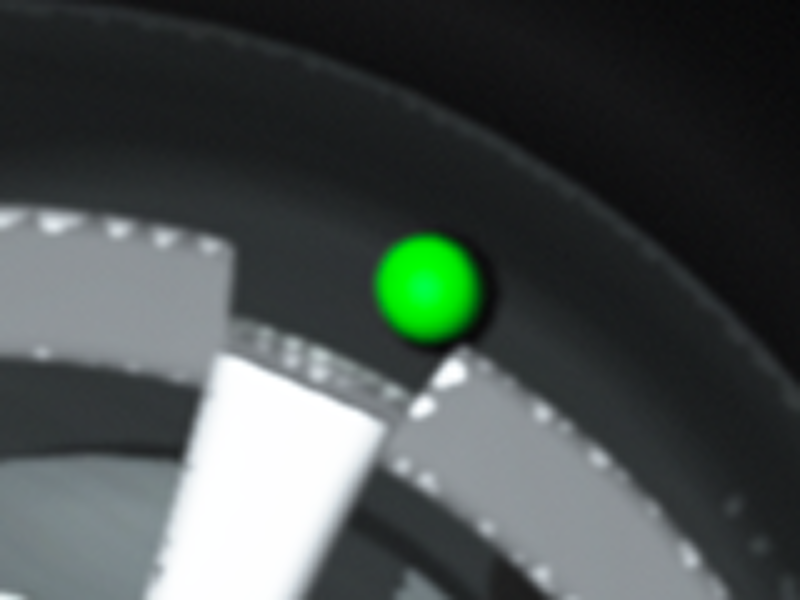

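```bash
cat > a.py <<'E'
from h import *
import sys
n,e1,e2,v=sys.argv[1],*[tuple(map(float,a.split(','))) for a in sys.argv[2:5]]
c=dict(np.load(f"pics/{n}.npz"));T=wT(c)
f=lambda p,z:ray(c,p[0]/5+220,p[1]/5+40,z,T)
h=np.array([.55,-.063,0]);A=lambda q:np.degrees(np.arctan2(*(q-h)[[1,0]]))
V=f(v,.080);E1=f(e1,.091);E2=f(e2,.091);print(V,A(V),np.hypot(*(V-h)[:2]),"edges",A(E1),A(E2),"mid",(A(E1)+A(E2))/2,"width",np.linalg.norm(E1-E2))
E
python3 a.py w6 235,240 465,345 428,288
```

```text
[0.4873095  0.00299572 0.08      ] 133.52871898652987 0.09102490476040268 edges 144.47532371004675 129.68400289533037 mid 137.07966330268857 width 0.0227213802094989
```

```bash
python3 -m crank '[[-0.0001,0.002,0,0.04],[0,0.001,0,0.02],[0,0,0,0],[0,0,0,0]]'
python3 m.py w7
```

```text
time_s: 6.92
tcp_pos: [0.5691, -0.0152, 0.0826]
ee_rot: [[0.361, 0.933, 0.0], [0.933, -0.361, 0.0], [0.0, 0.0, -1.0]]
wrist_force: [-0.5, 0.5, -0.2]
gripper_width: 0.006
67.01508781291943 0.05143027931607238 [ 0.56908294 -0.01515289  0.08261721]
```

View pics/w7z.png

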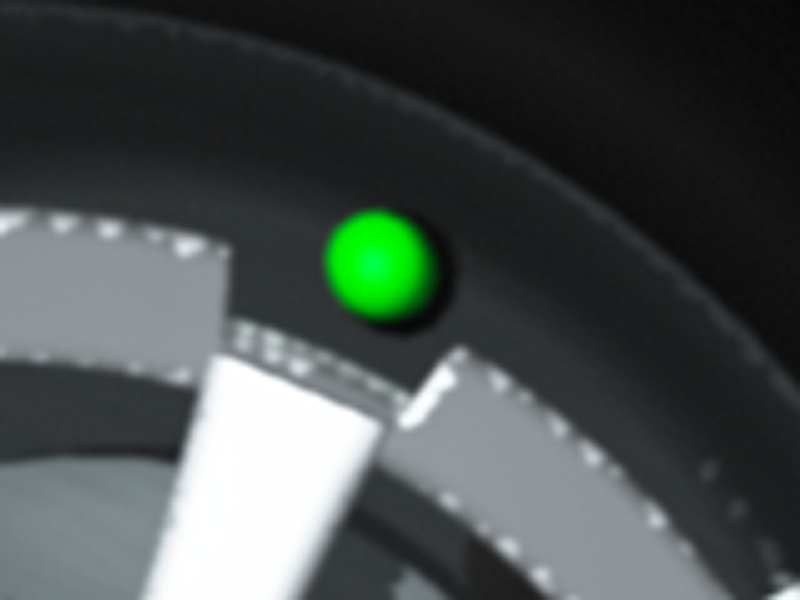

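```bash
python3 a.py w7 230,245 463,345 380,265
```

```text
[0.48748932 0.00321315 0.08      ] 133.35246203094243 0.09105913599035986 edges 141.26271569433237 126.4030745314178 mid 133.8328951128751 width 0.02282303832737528
```

```bash
python3 -m crank '[[0,-0.004,0,0],[0,-0.004,0,0],[0,0,-0.015,0],[0,0,-0.03,0],[0,0,-0.015,0]]'; python3 -m crank '[[0,0,-0.01,0],[0,0,0,0]]'
python3 m.py w8; python3 - <<'E'
from station import sense
import numpy as np
s=sense();print(s["ee_rot"].T@(np.array([.5495,-.063,.11])-s["tcp_pos"]))
E
```

```text
time_s: 7.38
tcp_pos: [0.5623, -0.0122, 0.145]
ee_rot: [[0.361, 0.932, 0.003], [0.932, -0.361, -0.0], [0.001, 0.003, -1.0]]
wrist_force: [1.5, -1.2, 1.0]
gripper_width: 0.004
time_s: 7.55
tcp_pos: [0.5627, -0.012, 0.155]
ee_rot: [[0.362, 0.932, 0.005], [0.932, -0.362, 0.001], [0.003, 0.004, -1.0]]
wrist_force: [0.7, -0.1, -0.9]
gripper_width: 0.003
74.82737295698242 0.05232282024739268 [ 0.56269435 -0.01200107  0.15497817]
[-0.05193504  0.00704981  0.04314894]
```

View pics/w8.png

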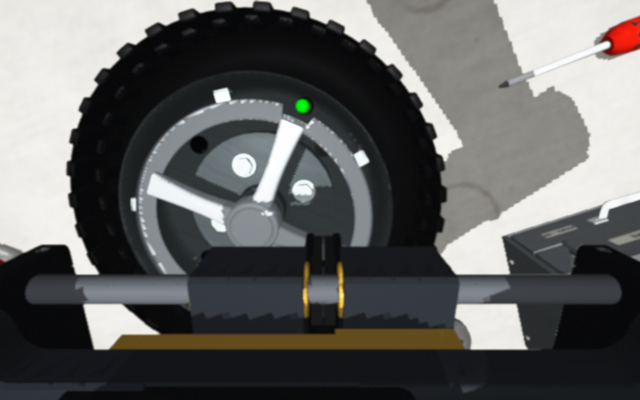

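```bash
python3 - <<'E'
from h import *
c=dict(np.load("pics/w8.npz"));T=wT(c);print(ray(c,253,224,.102,T))
E
python3 -m crank '[[-0.026,0.0035,0.01,0],[-0.026,0.0035,0.01,0],[0,0,0.012,0],[0,0,0.008,0],[0,0,0,0]]'
python3 - <<'E'
from h import *
from station import sense,capture
print(sense()["tcp_pos"])
c=capture("scene");cv2.imwrite("pics/sc9.png",cv2.resize(c["pixels"][130:250,265:425,::-1],(800,600),interpolation=cv2.INTER_CUBIC))
E
```

```text
[ 0.54955148 -0.05936721  0.102     ]
time_s: 8.02
tcp_pos: [0.5471, -0.0636, 0.1094]
ee_rot: [[0.364, 0.932, -0.006], [0.932, -0.364, -0.0], [-0.003, -0.006, -1.0]]
wrist_force: [-1.2, -0.4, 0.1]
gripper_width: 0.001
[ 0.54712629 -0.06357995  0.10944485]
```

View pics/sc9.png

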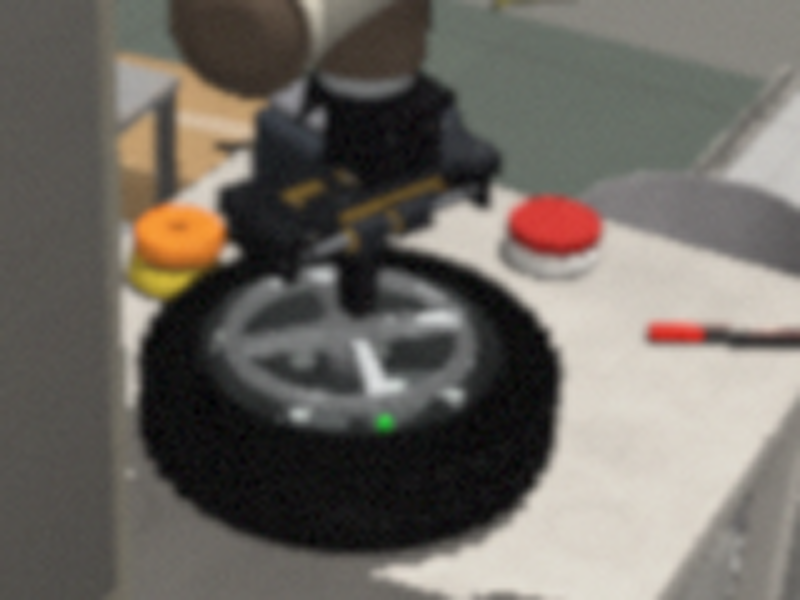

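```bash
python3 -m crank '[[0.002,0.002,0.002,0],[0,0,0.003,0],[0,0,0.002,0],[0,0,0.001,0]]'; python3 -m crank '[[0,0,0.001,0],[0,0,0.001,0],[0,0,0,0]]';python3 -m crank '[[0,0,0.001,0],[0,0,0.001,0],[0,0,0,0]]'
```

```text
time_s: 8.4
tcp_pos: [0.552, -0.0617, 0.1044]
ee_rot: [[0.362, 0.932, 0.0], [0.932, -0.362, 0.0], [0.0, 0.0, -1.0]]
wrist_force: [0.4, -0.2, -0.5]
gripper_width: 0.005
time_s: 8.65
tcp_pos: [0.5518, -0.0621, 0.1025]
ee_rot: [[0.363, 0.932, -0.0], [0.932, -0.363, 0.0], [-0.0, -0.0, -1.0]]
wrist_force: [-0.0, 0.2, 0.3]
gripper_width: 0.003
time_s: 8.9
tcp_pos: [0.552, -0.0622, 0.102]
ee_rot: [[0.362, 0.932, 0.001], [0.932, -0.362, -0.0], [-0.0, 0.001, -1.0]]
wrist_force: [-3.2, 1.0, 6.8]
gripper_width: 0.005
```

```bash
python3 -m crank '[[0,0,0.001,0],[0,0,0.001,0],[0,0,0.001,0],[0,0,0,0]]';python3 -m crank '[[0,0,0.001,0],[0,0,0.001,0],[0,0,0.001,0],[0,0,0,0]]'
```

```text
time_s: 9.23
tcp_pos: [0.552, -0.0622, 0.0996]
ee_rot: [[0.362, 0.932, 0.001], [0.932, -0.362, -0.0], [-0.0, 0.001, -1.0]]
wrist_force: [-4.8, 2.0, 9.1]
gripper_width: 0.006
time_s: 9.57
tcp_pos: [0.552, -0.0622, 0.0966]
ee_rot: [[0.362, 0.932, 0.001], [0.932, -0.362, -0.0], [0.0, 0.001, -1.0]]
wrist_force: [-3.6, 1.5, 10.6]
gripper_width: 0.003
```

```bash
python3 -m crank '[[0,0,0.001,0],[0,0,0.001,0],[0,0,0.001,0],[0,0,0,0]]';python3 -m crank '[[0,0,0.001,0],[0,0,0.001,0],[0,0,0,0]]'; python3 m.py w10
```

```text
time_s: 9.9
tcp_pos: [0.552, -0.0622, 0.0936]
ee_rot: [[0.362, 0.932, 0.001], [0.932, -0.362, -0.0], [0.0, 0.001, -1.0]]
wrist_force: [-3.6, 1.9, 9.7]
gripper_width: -0.0
time_s: 10.15
tcp_pos: [0.552, -0.0622, 0.092]
ee_rot: [[0.362, 0.932, 0.001], [0.932, -0.362, -0.001], [-0.0, 0.001, -1.0]]
wrist_force: [-5.1, 1.7, 12.8]
gripper_width: 0.005
5.780837608724498 0.0030406143056035894 [ 0.55202515 -0.06219374  0.0919941 ]
```

View pics/w10.png

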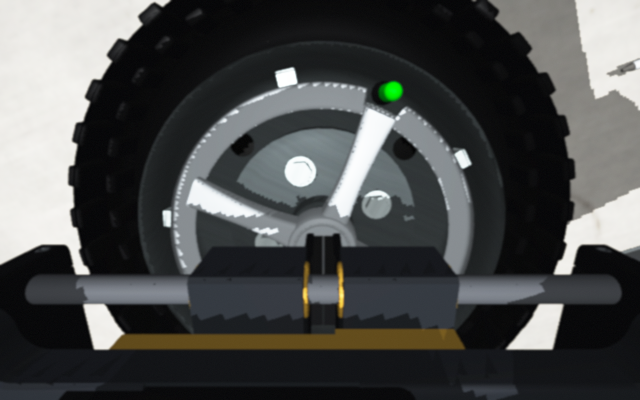

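Valve (392,91) stands in the notch; press on until the force rises clearly at the stop.

```bash
python3 -m crank '[[0,0,0.001,0],[0,0,0,0]]';python3 -m crank '[[0,0,0.0005,0],[0,0,0,0],[0,0,0,0]]'
```

```text
time_s: 10.37
tcp_pos: [0.552, -0.0622, 0.0919]
ee_rot: [[0.362, 0.932, 0.001], [0.932, -0.362, -0.001], [-0.0, 0.001, -1.0]]
wrist_force: [-6.1, 1.7, 16.2]
gripper_width: 0.009
time_s: 10.62
tcp_pos: [0.5521, -0.0622, 0.0918]
ee_rot: [[0.361, 0.932, 0.001], [0.932, -0.361, -0.001], [-0.0, 0.002, -1.0]]
wrist_force: [-7.1, 2.5, 19.1]
gripper_width: 0.005
```

```bash
python3 -m crank '[[0,0,0.001,0],[0,0,0,0],[0,0,-0.002,0],[0,0,-0.004,0],[0,0,-0.01,0]]';python3 -m crank '[[0,0,-0.03,0],[0,0.03,-0.03,0],[0,0.04,-0.03,0],[0,0.02,-0.03,0],[0,0,0,0]]'; python3 -m crank '[[0,0,0,0],[0,0,0,0]]'
python3 m.py w11;python3 - <<'E'
from h import *
from station import sense,capture
c=capture("top");cv2.imwrite("pics/top11.png",c["pixels"][:,:,::-1])
E
```

```text
time_s: 11.03
tcp_pos: [0.551, -0.0622, 0.1026]
ee_rot: [[0.363, 0.932, -0.002], [0.932, -0.363, 0.0], [-0.001, -0.002, -1.0]]
wrist_force: [-0.0, -1.0, -0.0]
gripper_width: 0.004
time_s: 11.45
tcp_pos: [0.6354, -0.094, 0.2243]
ee_rot: [[0.363, 0.932, 0.014], [0.932, -0.363, -0.002], [0.003, 0.014, -1.0]]
wrist_force: [0.5, -0.2, 1.2]
gripper_width: 0.003
time_s: 11.62
tcp_pos: [0.6282, -0.0921, 0.2166]
ee_rot: [[0.363, 0.932, -0.002], [0.932, -0.363, 0.001], [-0.0, -0.002, -1.0]]
wrist_force: [-0.2, 0.3, 0.5]
gripper_width: 0.001
-20.487729531535006 0.08455864045696113 [ 0.62821007 -0.0920961   0.21660884]
```

View pics/w11.png

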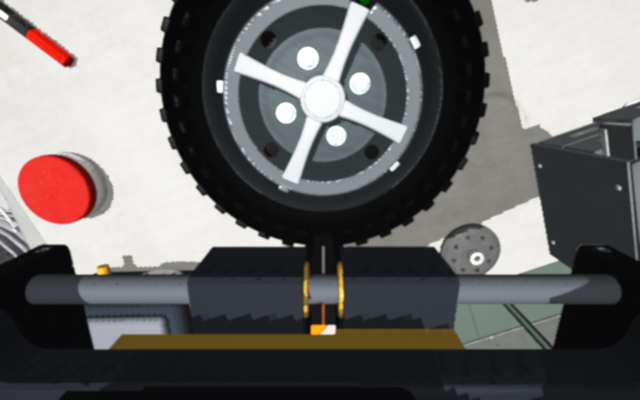

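View pics/top11.png

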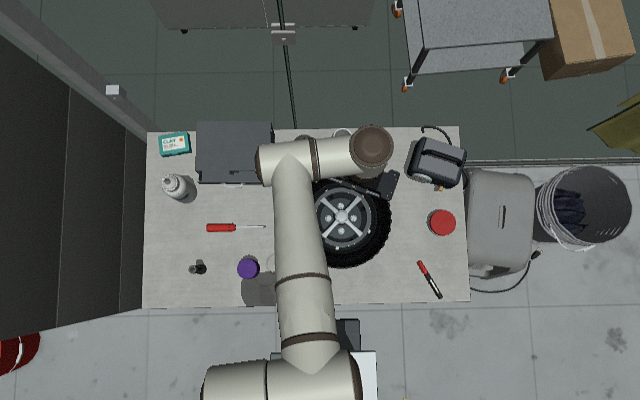

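```bash
python3 - <<'E'
from h import *
c=dict(np.load("pics/w11.npz"));T=wT(c)
v,u=np.mgrid[0:240,180:480];d=c["depth"][v,u]
P=np.stack([(u-c["cx"])/c["fx"]*d,(v-c["cy"])/c["fy"]*d,d],-1)@T[:3,:3].T+T[:3,3]
q=P[d>0];r=np.hypot(q[:,0]-.55,q[:,1]+.0625)
k=(r>.079)&(r<.085)&(q[:,2]>.07);A=np.c_[q[k][:,:2]-[.55,-.0625],np.ones(k.sum())]
co=np.linalg.lstsq(A,q[k][:,2],rcond=None)[0];print("ring",k.sum(),co,"hub",np.median(q[r<.014][:,2]),"tyre top",np.percentile(q[(r>.1)&(r<.15)][:,2],95))
V=ray(c,364,2,.08,T);print("valve px",V)
E
python3 -m crank '[[0,0.02,0,0],[0,0.01,0,0],[0,0,0,0]]' && python3 m.py w12
```

```text
ring 3272 [0.00229638 0.00079156 0.07459938] hub 0.0922409794459777 tyre top 0.07828998695121203
valve px [ 0.49314312 -0.00237678  0.08      ]
time_s: 11.97
tcp_pos: [0.6572, -0.1033, 0.2159]
ee_rot: [[0.363, 0.932, -0.002], [0.932, -0.363, -0.0], [-0.001, -0.002, -1.0]]
wrist_force: [0.1, 0.0, -0.2]
gripper_width: 0.008
-20.64001716357894 0.11562610065233082 [ 0.65720447 -0.10325766  0.21585417]
```

View pics/w10z.png

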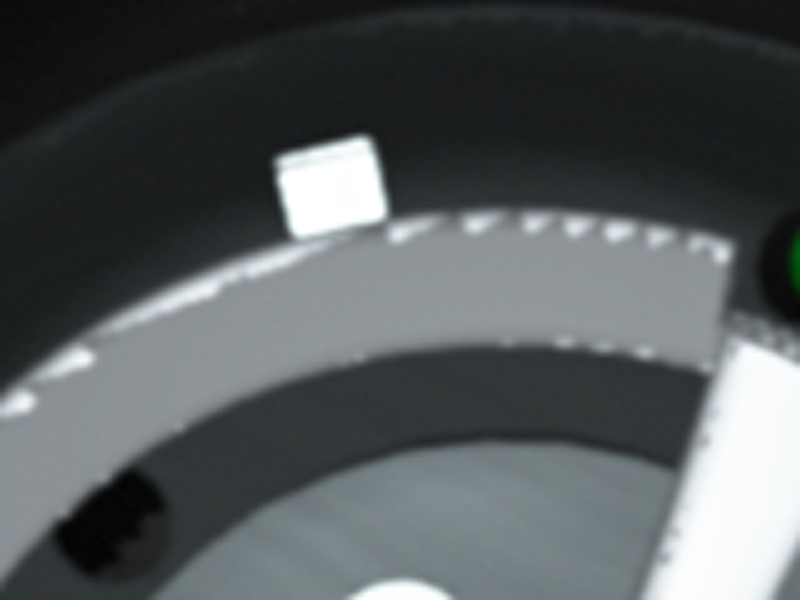

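```bash
python3 -m crank '[[0,-0.03,-0.01,0],[0,-0.03,0,0],[0,0,0,0],[0,0,0,0]]' && python3 m.py w13; python3 - <<'E'
from h import *
c=dict(np.load("pics/w13.npz"));T=wT(c)
v,u=np.mgrid[0:240,180:480];d=c["depth"][v,u]
P=np.stack([(u-c["cx"])/c["fx"]*d,(v-c["cy"])/c["fy"]*d,d],-1)@T[:3,:3].T+T[:3,3]
q=P[d>0];r=np.hypot(q[:,0]-.55,q[:,1]+.0625)
k=(r>.079)&(r<.085)
print("ring pct",np.percentile(q[k][:,2],[5,25,50,75,95]),"hub",np.median(q[r<.014][:,2]),[np.median(q[k&(np.abs(np.arctan2(q[:,1]+.0625,q[:,0]-.55)-a)<.4)][:,2]) for a in(-2,-1,0,1,2)])
E
```

```text
time_s: 12.35
tcp_pos: [0.5991, -0.0806, 0.228]
ee_rot: [[0.361, 0.932, -0.0], [0.932, -0.361, 0.0], [-0.0, -0.0, -1.0]]
wrist_force: [0.3, 0.3, -0.3]
gripper_width: 0.0
-19.918528386990097 0.053272344292912624 [ 0.59908549 -0.08064901  0.22795892]
ring pct [0.02976293 0.03107152 0.07394322 0.074687   0.07564494] hub 0.0922882449973692 [np.float64(0.07383673427602166), np.float64(0.07393813227308302), np.float64(0.07371384744705703), np.float64(0.07384474245263747), np.float64(0.07414033117858948)]
```

View pics/w13.png

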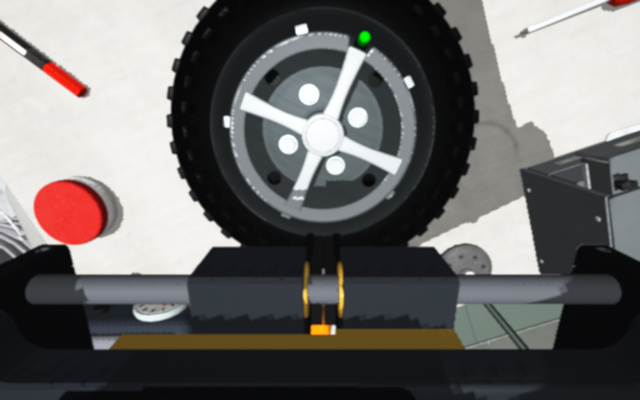

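```bash
python3 - <<'E'
import cv2
im=cv2.imread("pics/w13.png");cv2.imwrite("pics/w13n.png",cv2.resize(im[15:75,320:400],(800,600),interpolation=cv2.INTER_CUBIC))
E
```

```text
(no output)
```

View pics/w13n.png

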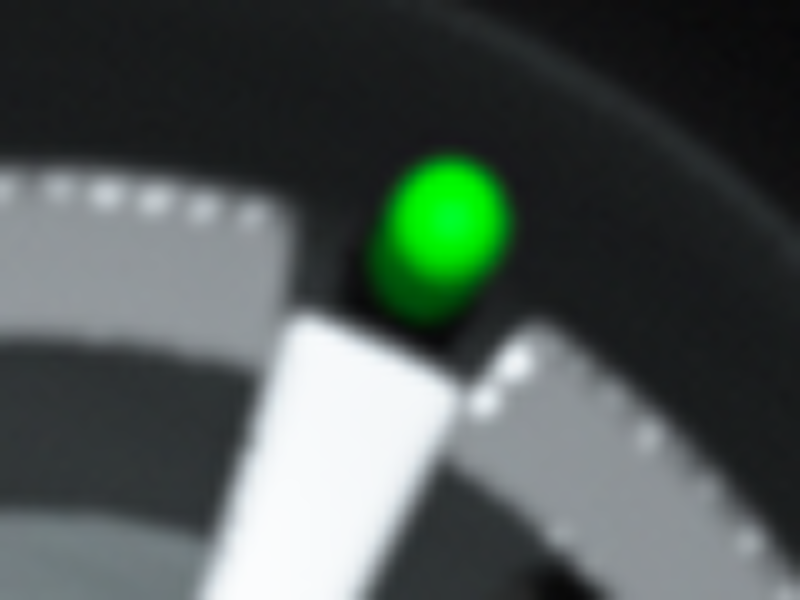

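The valve stands in the middle of the notch, and the trim is level and home. The arm is clear, so I'm handing in.

```bash
python3 -c "
from station import finish_job;print(finish_job())"
```

```text
the job is handed in; nothing more can be done
None
```

I turned the trim about 90° clockwise with the closed fingertip against a spoke. That brought the notch over the valve: the measured angles were 133.8° for the notch and 133.4° for the valve. I then pressed the hub straight down until it stopped, at about 19 N in the last reading, with one more 1 mm of press before letting go. I backed off and handed the job in at about 12.4 s.

**Last checks:**
- **Hub height:** the depth image put the hub top at 92.2–92.3 mm, against a seated height of 92 mm.
- **Level:** a plane fitted to the ring sloped about 0.002 rad, against a limit of 0.04.
- **Notch:** the close-up showed the green cap standing in the middle of the notch.
- **Other things:** the arm was clear of everything. In the last top view the things I could see had not moved, but the arm hid the foam pads there.

**One disagreement:** depth put the ring at about 74 mm, but the given sizes imply its top should be about 81 mm when home. It read the same all round and the hub height was right, so I took it as a depth or shape detail and did not look into it further.

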